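Hang the cleaned parts basket up to drain

TASK

The parts in the ultrasonic cleaner are done and the tank has been emptied: stand the wire basket's folded bail up, lift the basket out by its bail without spilling the parts, and hang it by the middle of the bail on the red hook of the drain stand. Then swing the cleaner's lid shut, without slamming it, and leave the other things on the bench as they are.

Things in the scene. Friction and masses are not known exactly. Their poses are not given: they have to be found in the camera images.
- cleaner: White bench ultrasonic cleaner, fixed, 160 deep (x) x 170 wide (y) x 125 high. Origin: centre of its underside, on the bench; +x to its back (hinge side), -x to its blue control panel, z up. Open dry tank 128 (x) x 130 (y) in the middle, its floor 65 above the bench, 60 deep.
- lid (a joint): Angle of the cleaner's lid, rad: 0 shut flat, 1.57 upright, 1.95 leaning back (stop). Starts open at 1.6 to 1.8. Stiff hinge: the lid stays where it is left; 1.5 to 3 N at its front edge moves it. White plate 152 long (hinge to front edge) x 164 wide x 8 thick; on its outer face a black bar handle, 30 high, 76 wide, centred 82 from the hinge.
- lid_hinge (a point): Middle of the lid's hinge line, at the lid's underside: 76 behind the cleaner's centre (its +x), 126 above the bench. Its frame turns with the lid: -x points from the hinge to the free front edge, y along the hinge, z out of the lid's outer face.
- lid_edge (a point): Middle of the lid's free front edge, on its outer face (152 from the hinge, 8 above the underside). Same axes as lid_hinge.
- basket: Loose steel wire basket, 116 (x) x 114 (y) x 60 high, 3 thick, standing in the tank with 6 to 8 play, its top edge level with the cleaner's top and its yaw nearly the cleaner's; 0.3 to 0.45 kg with bail and parts. Origin: centre of its underside; z up. The bail is hinged on ears in the middle of its +y and -y sides; hinge line along y, 70 above the origin.
- bail (a joint): How far the bail has been raised, rad: 0 folded, on stop pins, sloping 0.40 rad (23 degrees) above level towards the basket's -x side, its cross piece just over the cleaner's front edge, about 45 above the cleaner's top, nothing under it; 1.17 upright; stop at 1.45. Starts at 0 to 0.06. Let go below about 0.5 it falls back, above that it stays.
- bail_mid (a point): Centre of the bar at the peak of the kink in the middle of the bail, 100 from the hinge line. Frame turns with the bail: -x away from the hinge line, y along the cross piece. The bail is a stiff U of 8 mm blue-coated round bar: arms at y = +-63; straight parts of the cross piece at y = 14 to 44 and -14 to -44, 92 from the hinge line: lift or pinch it there; the kink is what hangs on a hook.
- flywheel: Loose brass flywheel, 46 diameter, 20 high, lying in the basket. Origin: centre of its underside.
- idler: Loose black idler wheel, 36 diameter, 14 high, lying in the basket. Origin: centre of its underside.
- stand: Drain stand, fixed: grey drip tray 170 x 240 x 18 between two aluminium uprights, 20 square, 360 high, at y = +-140, x = +16, joined by a cross bar (20 deep, 30 high) whose underside is 330 above the bench and whose front face is 6 behind the hook's shank. Origin on the bench below the shank; the hook opens to -x; z up.
- hook_seat (a point): Where the centre of the bail's kink rests in the red J hook: 248.5 above the bench, 13 in front (-x) of the hook's shank. Axes as the stand. Hook of 7 mm round bar, free width inside 20 at the seat, 24 at the tip. A hand pointing straight down would strike the cross bar: come from -x, tilted 30 to 45 degrees.
- hook_tip (a point): Top of the upturned tip of the hook, 27 above the seat and 18 in front (-x) of it: the bail must pass over it.
- spray_can: Bystander: white spray can, 66 diameter, 186 high.
- solder_reel: Bystander: solder reel standing on its flange, 64 diameter, 50 high.
- cutters: Bystander: red-handled side cutters lying flat, 165 long, 14 high.
- pliers: Bystander: teal-handled pliers lying flat, 165 long, 14 high.
- squeeze_bottle: Bystander: small white squeeze bottle, 44 diameter, 113 high.
- tub: Bystander: open white tub 150 x 110 x 60.
- screwdriver: Bystander: orange screwdriver lying flat, 180 long.
Not all that is in view belongs to the job. There is more than one size of the flywheel; the job needs the smaller.

How it is judged (in metres and radians):
On the way, in this order (a step that is already met when the one before it is completed fails the run):
1. the bail stands upright (within about 20 degrees) while the basket still stands in the tank (value of joint bail above 0.82 rad and z of basket in the frame of cleaner below 0.085 m), for 0.2 s.
2. the basket is lifted clear of the tank (z of basket in the frame of cleaner above 0.127 m), for 0.1 s.
3. the basket hangs by its bail on the hook, let go (distance between bail_mid and hook_seat below 0.02 m and contact force between basket and stand above 1.5 N and contact force between the fingers and basket below 0.2 N), for 0.3 s.
4. the lid is shut (value of joint lid below 0.05 rad), for 0.2 s.
At the end, for the whole second after the job is handed in: The basket hangs from the red hook with the bail's kink seated in it (within 20 mm of hook_seat, the hook carrying it), level within 20 degrees and hanging quietly, both wheels still in it; the cleaner's lid is shut (under 0.05 rad) (distance between bail_mid and hook_seat below 0.02 m and contact force between basket and stand above 1.5 N and angle between basket's own z axis and vertical below 0.35 rad and linear speed of basket below 0.08 m/s and value of joint lid below 0.05 rad and distance between each of flywheel, idler and basket below 0.07 m); the robot touches nothing.
It fails at once if a part spilled from the basket (distance between any of flywheel, idler and basket above 0.08 m).
It fails at once if the lid slammed (still closing faster than 2.5 rad/s when nearly shut) (velocity of joint lid below -2.5 rad/s and value of joint lid below 0.25 rad).
It fails at once if a bystander was moved by more than 30 mm (distance of any of spray_can, solder_reel, cutters, pliers, squeeze_bottle, tub, screwdriver from where it was at the start of the episode above 0.03 m).
It also fails if it takes over 67 s, if anything falls off the work surface, if the arm or the gripper's body presses on something with over 40 N, if the wrist force passes 120 N, or if a joint passes its speed limit or range.

ROBOT

A 6-joint arm with a two-finger parallel gripper is mounted at the origin on the work surface. World frame = base frame: x ahead of the robot, y to its left, z up, the work surface at z = 0. Lengths are in mm, angles in rad, forces in N, time in s.
With the tool pointing down it reaches from about 275 to 750 mm from the base axis. Payload 10.2 kg.
Tool frame: the origin (TCP) lies where the fingers leave the gripper's body, on its centre line; the fingertips stand 73 mm ahead of it and the grasp point (between the pads) lies 54 mm ahead of it; z points along the fingers, y is the line along which they close (so a half turn about z gives the same grasp; the last joint's range is limited). The gripper opens to 85 mm and grips with 20 to 120 N. Pads are 22 mm wide; open, the fingers measure 114 mm over their backs; the gripper's body (76 mm by 85 mm) begins 54 mm behind the grasp point. The pads swing forward as they close: fully open they stand 13 mm farther back than shut.
Start: joints at [0.988, 0.313, 1.498, -0, 1.331, -0.223], TCP at [184.859, 491.385, 303.894] pointing down, gripper open.
Joint ranges: [-2.94, 2.94], [-0.97, 2.17], [0.19, 2.56], [-1.23, 4.37], [0.02, 3.11], [-2.88, 2.88]. Speed limits (rad/s): [2.39, 2.39, 3.01, 3.14, 3.14, 3.14].

INTERFACE

Orientations are given as a unit quaternion [w, x, y, z].
In Python, from rig import ctrl gives the robot as it stands.
- The arm moves only by the shell command python3 -m creep 'ROWS' [OPENING] [FORCE]. ROWS is JSON, a list that holds one entry, the list of rows, each a list of 6 numbers: the shift along the world's x, y, z in units of 25 mm (1.0 is 25 mm), then the turn, a rotation vector about the world's x, y, z in units of 5 degrees (1.0 is 5 degrees). In form: [[[x, y, z, ax, ay, az], ...]]. A call has 1 to 20 rows; each row is the pose to reach, as a shift and turn from the pose commanded when the call began; what a row does not reach only later rows make up. A row lasts 1/12 s, in which the tool goes at most 41.7 mm and 7.16 degrees, less where a joint would pass 70% of its speed; a pose out of reach is approached as far as the arm can. A call with a gripper value outside its range is refused whole. OPENING is the finger opening in mm, from 0 to 85.4, set as the call begins (- or left out, the last holds). The fingers move at their own pace and stop on an object; FORCE is the grip in N (left out, the last holds). Time passes only in rows, so rows that repeat a pose let the fingers close. It gives the time, the measured TCP pose, the force, the opening and the grip force at its end, in the units of the state.
- ctrl.sense(): the state, without advancing time (a new reading comes with each control period).
- ctrl.capture(name): name is "side" or "top" or "wrist"; returns a dict with "image" (400x640x3 uint8, red, green, blue), "fx", "fy", "cx", "cy" (pixels), "k1" (the pictures are not rectified: a ray, as slopes to the right and down, at radius r is drawn at 1 + k1 r^2 times it, then the intrinsics apply), "R" (3x3) and "t" (3): a world point X has camera coordinates R X + t. Camera axes: x right, y down, z forward; pixel columns grow to the right and rows downward; lengths in mm; the calibration is good to about 2 mm. A picture is of the moment at which its call begins. There is no depth.
- ctrl.finish_job(): hands the job in; it is judged then, once.
The state is a dict: "time_s": time; "joints": joint angles; "dq": joint speeds; "tau": joint torques, N m; "eef_pos": TCP position; "ee_rot": TCP orientation; "force": force on the tool from outside, world axes, zero at the start; "wrist_torque": the same for the moment, N m; "grip_width": opening from 0.0 (shut) to 1.0 (fully open); "grip_force": force on a finger pad.
Only numpy, scipy, OpenCV 4.12 (cv2) and the standard library are available. Lean on these libraries where they do the work, as an engineer would, in place of code of your own. Each camera call takes 0.05 s, during which the arm holds its last target. There are 200 camera calls.

## Working session

There is one attempt and no reset: what is moved stays moved. The work goes in short steps, Python scripts to look and compute and a shell command to move; the robot and the scene stay as the last step left them, time stands still between calls to the robot, and variables do not carry over. Pictures are saved under pics/ and viewed, at most 10 in all, crops included, and the job is handed in when it is done.

```bash
ls; mkdir -p pics
cat > h.py <<'E'
import numpy as np, cv2, pickle
from rig import ctrl
def cap(n):
    c=ctrl.capture(n); c={k:(np.array(v) if k in('R','t','image') else v) for k,v in c.items()}
    return c
def save(c,f,box=None,s=1):
    im=c['image'][:,:,::-1]
    if box: im=im[box[1]:box[3],box[0]:box[2]]
    cv2.imwrite(f,cv2.resize(im,None,fx=s,fy=s,interpolation=cv2.INTER_CUBIC))
def K(c): return np.array([[c['fx'],0,c['cx']],[0,c['fy'],c['cy']],[0,0,1.]])
def D(c): return np.array([c['k1'],0,0,0,0.])
def ray(c,p):
    q=cv2.undistortPoints(np.array([[p]],float),K(c),D(c))[0,0]
    d=c['R'].T@np.array([q[0],q[1],1]); return -c['R'].T@c['t'],d/np.linalg.norm(d)
def onz(c,p,z):
    o,d=ray(c,p); return o+d*(z-o[2])/d[2]
def tri(c1,p1,c2,p2):
    (a,d),(b,e)=ray(c1,p1),ray(c2,p2)
    s=np.linalg.lstsq(np.stack([d,-e],1),b-a,rcond=None)[0]
    u,v=a+s[0]*d,b+s[1]*e; return (u+v)/2,np.linalg.norm(u-v)
def proj(c,X):
    return cv2.projectPoints(np.array(X,float).reshape(-1,1,3),cv2.Rodrigues(c['R'])[0],c['t'].reshape(3,1),K(c),D(c))[0][:,0]
E
python3 - <<'E'
from h import *
s=ctrl.sense(); print(s)
for n in('side','top'):
    c=cap(n); pickle.dump(c,open(n+'.pkl','wb')); save(c,f'pics/{n}0.png',s=1.25)
    print(n,c['fx'],c['cx'],c['cy'],c['k1'],(-c['R'].T@c['t']).round(),c['R'].round(2).tolist())
E
```

```text
pics
{'time_s': 0.0, 'joints': array([ 9.87595099e-01,  3.13428711e-01,  1.49846939e+00,  1.34539923e-05,
        1.33103429e+00, -2.23403067e-01]), 'dq': array([ 0.00161893, -0.00015624, -0.00130961,  0.00134705, -0.00166503,
        0.00059644]), 'tau': array([ 5.60006411e-04, -4.12268007e+01, -2.59747392e+01, -1.40326169e-04,
        4.10636640e-03, -1.26224134e-05]), 'eef_pos': array([184.75206821, 491.22254486, 303.33375894]), 'ee_rot': array([-2.68903745e-04,  1.78931819e-01,  9.83861248e-01, -6.13559428e-04]), 'force': array([-0.13049411, -0.20424804, -0.36429873]), 'wrist_torque': array([-0.00745558, -0.01680033, -0.06353409]), 'grip_force': 0.0, 'grip_width': 0.9994584207071738}
side 499.8052121549925 318.4107800573597 198.11772290214827 -0.09106848069803494 [-292. -800.  996.] [[0.7, -0.71, 0.02], [-0.4, -0.42, -0.81], [0.58, 0.57, -0.58]]
top 401.05804482049325 320.5413285834947 207.12801773170432 -0.03400272116746681 [ 474.   29. 1393.] [[-0.01, -1.0, 0.01], [-1.0, 0.01, -0.06], [0.06, -0.01, -1.0]]
```

View pics/side0.png

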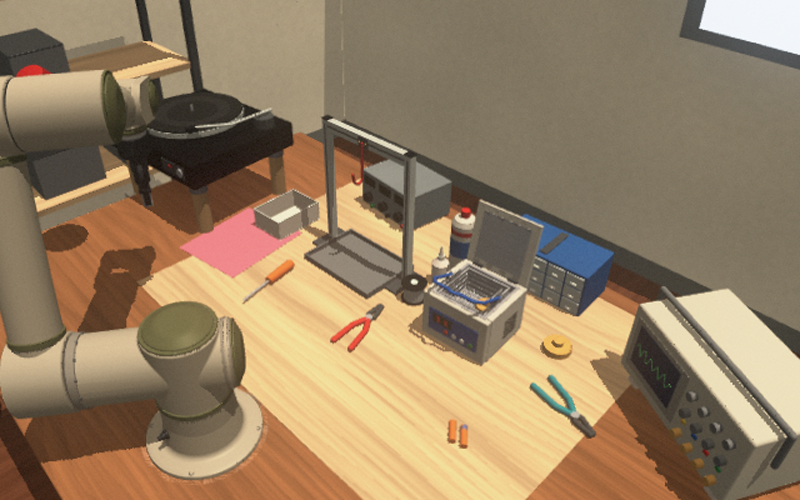

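View pics/top0.png

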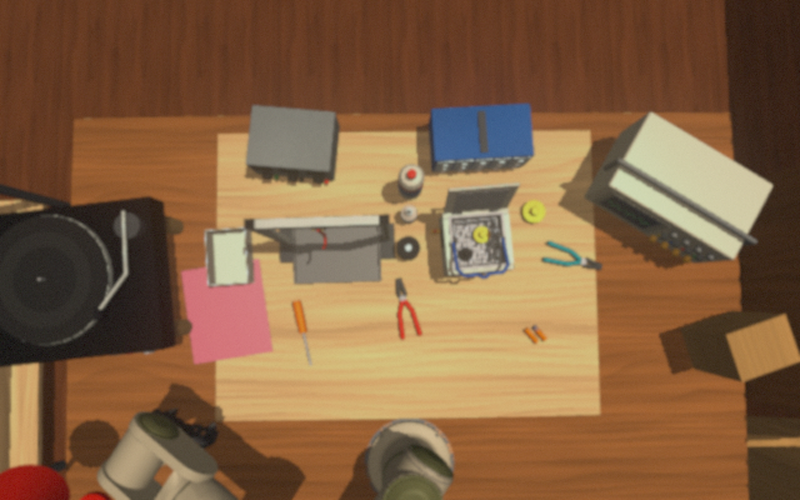

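The side view (at 1.25×) shows the cleaner at about (475,310), the stand at (365,210) with the hook at (358,165), and the lid upright behind the tank. The top view shows the cleaner at (477,240), the blue cross piece at (480,270) and the hook at (322,237). I'll make one composite crop for the details.

Run:
```python
from h import *
S=pickle.load(open('side.pkl','rb'));T=pickle.load(open('top.pkl','rb'))
def crop(c,b,s): return cv2.resize(c['image'][b[1]:b[3],b[0]:b[2],::-1],None,fx=s,fy=s,interpolation=cv2.INTER_CUBIC)
a=crop(S,(330,155,440,295),4)  #440x560
b=crop(T,(345,143,420,228),4)  #300x340
d=crop(S,(255,90,345,145),4) # 360x220
out=np.zeros((560,800,3),np.uint8); out[:,:440]=a; out[:340,440:740]=b; out[340:560,440:800]=d
cv2.imwrite('pics/comp.png',out)
for n,c in(('S',S),('T',T)):
    h=cv2.cvtColor(c['image'],cv2.COLOR_RGB2HSV)
    red=((h[...,0]<6)|(h[...,0]>174))&(h[...,1]>140)&(h[...,2]>60)
    k,l,st,ce=cv2.connectedComponentsWithStats(red.astype(np.uint8))
    print(n,[(st[i].tolist(),ce[i].round(1).tolist()) for i in range(1,k) if st[i][4]>3])
```

```text
S [([13, 52, 28, 9, 165], [25.5, 56.3]), ([282, 113, 9, 34, 66], [288.5, 131.9]), ([134, 131, 4, 4, 10], [135.5, 132.5]), ([369, 165, 8, 9, 57], [372.4, 169.3]), ([368, 187, 9, 3, 19], [371.9, 188.1]), ([265, 254, 32, 26, 231], [283.1, 265.2]), ([355, 264, 3, 3, 5], [356.2, 265.0]), ([562, 360, 5, 5, 17], [564.2, 361.5])]
T [([326, 136, 6, 7, 33], [328.7, 138.9]), ([260, 144, 2, 2, 4], [260.5, 144.5]), ([258, 191, 3, 8, 11], [259.4, 195.1]), ([319, 241, 18, 29, 123], [325.2, 254.6]), ([0, 372, 55, 28, 1327], [25.9, 387.1]), ([65, 394, 23, 6, 98], [76.1, 397.1])]
```

View pics/comp.png

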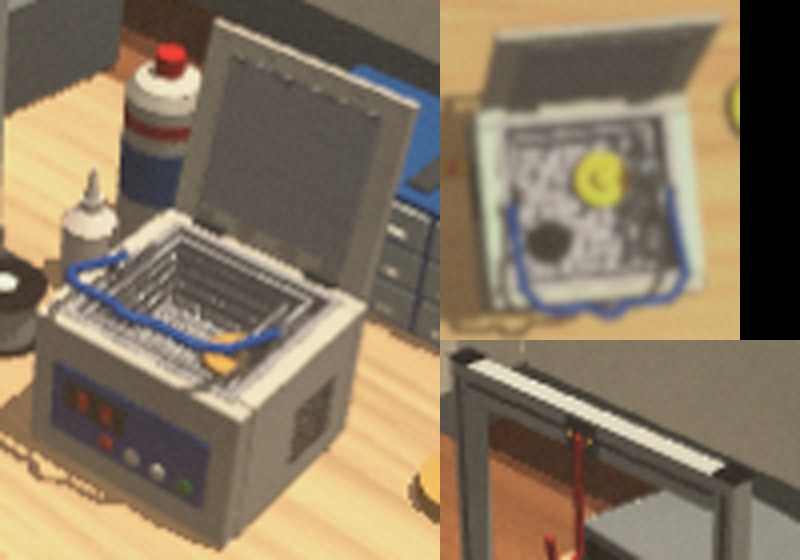

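Run:
```python
from h import *
S=pickle.load(open('side.pkl','rb'));T=pickle.load(open('top.pkl','rb'))
s=lambda p:(330+p[0]/4,155+p[1]/4); t=lambda p:(345+(p[0]-440)/4,143+p[1]/4)
cor=[onz(S,s(p),125) for p in((38,318),(245,410),(362,305),(172,212))]
print('corners FL FR BR BL\n',np.round(cor,1)); C=np.mean(cor,0); print('centre',C)
w=(cor[0]+cor[3]-cor[1]-cor[2]); d=cor[2]+cor[3]-cor[0]-cor[1]
print('yaw',np.degrees(np.arctan2(d[1],d[0])),np.degrees(np.arctan2(-w[0],w[1])),np.linalg.norm(w)/2,np.linalg.norm(d)/2)
print('top corners',[onz(T,t(p),125).round(1).tolist() for p in((492,307),(706,291))])
print('bail L',tri(S,s((75,280)),T,t((530,300))),'R',tri(S,s((215,350)),T,t((685,292))),'mid',tri(S,s((155,332)),T,t((607,311))))
print('lid tips L',tri(S,s((215,20)),T,t((497,33))),'R',tri(S,s((418,102)),T,t((720,18))))
# hook & stand
h=lambda p:(255+(p[0]-440)/4,90+(p[1]-340)/4)
print('shank at bar bottom',h((578,440)))
for p in((450,355),(750,475)): print('stand top corner z360',onz(S,h(p),360))
I=S['image'];hs=cv2.cvtColor(I,cv2.COLOR_RGB2HSV)
red=((hs[...,0]<8)|(hs[...,0]>172))&(hs[...,1]>120)&(hs[...,2]>50)
for y in range(110,150): print(y,np.nonzero(red[y,275:300])[0]+275)
```

```text
corners FL FR BR BL
 [[ 502.9 -110.6  125. ]
 [ 530.7 -267.5  125. ]
 [ 674.  -257.9  125. ]
 [ 662.3  -96.7  125. ]]
centre [ 592.46178698 -183.18260094  125.        ]
yaw 4.43988372566532 7.10080398324672 160.25438335129815 151.82389375641938
top corners [[507.8, -101.9, 125.0], [518.3, -272.3, 125.0]]
bail L (array([ 513.48602489, -129.09025515,  162.54886505]), np.float64(4.898700005566639)) R (array([ 517.05510082, -246.2762415 ,  170.9725913 ]), np.float64(2.801571420685835)) mid (array([ 509.01393582, -194.15296514,  158.3674526 ]), np.float64(18.632235784721342))
lid tips L (array([696.71828312, -93.13853639, 273.13283477]), np.float64(1.5982435715726835)) R (array([ 707.11209423, -253.01377089,  275.54521327]), np.float64(3.0801471785379384))
shank at bar bottom (289.5, 115.0)
stand top corner z360 [605.4455515  343.55890666 360.        ]
stand top corner z360 [626.42051058  43.12245779 360.        ]
110 []
111 []
112 []
113 [289]
114 [288 289 290]
115 [288 289 290]
116 [288 289 290]
117 [288 289 290]
118 [288 289 290]
119 [288 289]
120 [288 289 290]
121 [288 289 290]
122 [289 290]
123 [289 290]
124 [289 290]
125 [288 289 290]
126 [289 290]
127 [289 290]
128 [288 289 290]
129 [289 290]
130 [289 290]
131 [289 290]
132 [289 290]
133 [289 290]
134 [289 290]
135 [289 290]
136 [289 290]
137 [289 290]
138 [289 290]
139 [281 282 289 290]
140 [281 282 283 289 290]
141 [282 283 289 290]
142 [282 283 289 290]
143 [282 283 289 290]
144 [282 283 288 289]
145 [283 287 288 289]
146 [284 285 286 287 288]
147 [286 287]
148 []
149 []
```

Run:
```python
from h import *
S=pickle.load(open('side.pkl','rb'));T=pickle.load(open('top.pkl','rb'))
X=[[600,193,330],[600,193,260],[587,193,241.5],[569,193,275.5]]
print(proj(S,X).round(1).tolist(),'\n',proj(T,X).round(1).tolist())
for p in((289.5,120),(289.5,138)):
    o,d=ray(S,p); k=(600-o[0])/d[0]; print('x=600 plane',o+k*d)
o,d=ray(S,(281.7,139));k=(569-o[0])/d[0];print('tip',o+d*k)
o,d=ray(S,(286.5,147.3));k=(587-o[0])/d[0];print('bottom',o+d*k)
# TCP projected and pose
print(ctrl.sense()['eef_pos'])
c=np.array([593,-182]);y=np.radians(3.8);ex=np.array([np.cos(y),np.sin(y)]);ey=np.array([-ex[1],ex[0]])
P=lambda a,b,z:[*(c+a*ex+b*ey),z]
X=[P(-80,85,125),P(-80,-85,125),P(80,-85,125),P(80,85,125),P(-92,0,174),P(-85,44,171),P(-85,-44,171)]
a=proj(S,X);b=proj(T,X)
print(((a-[330,155])*4).round().tolist());print(((b-[345,143])*4+[440,0]).round().tolist())
```

```text
[[289.1, 118.8], [289.5, 139.7], [286.5, 146.5], [281.8, 138.6]] 
 [[254.6, 184.3], [258.4, 187.2], [259.4, 192.4], [257.7, 197.6]]
x=600 plane [600.         191.49976632 326.59734352]
x=600 plane [600.         193.00135382 265.67412035]
tip [569.         193.29434642 273.915348  ]
bottom [587.         192.96394982 238.5569554 ]
[184.77766679 491.26606238 303.38304213]
[[34.0, 309.0], [239.0, 422.0], [370.0, 305.0], [171.0, 206.0], [127.0, 316.0], [80.0, 286.0], [189.0, 344.0]]
[[493.0, 307.0], [706.0, 290.0], [687.0, 91.0], [476.0, 107.0], [612.0, 312.0], [553.0, 308.0], [667.0, 299.0]]
```

```bash
cat >> h.py <<'E'
from scipy.spatial.transform import Rotation as Rn
def rows(pts,yaw,tilt,off=54):
    """grasp points (list), yaw deg, tilt deg (or list) -> rows relative to the present pose"""
    s=ctrl.sense(); q=np.array(s['ee_rot']); R0=Rn.from_quat(q[[1,2,3,0]]); p0=np.array(s['eef_pos'])
    tilt=np.broadcast_to(tilt,len(pts)); yaw=np.broadcast_to(yaw,len(pts))
    for g,a,w in zip(pts,np.radians(tilt),np.radians(yaw)):
        z=np.array([np.sin(a)*np.cos(w),np.sin(a)*np.sin(w),-np.cos(a)]); y=np.array([np.cos(a)*np.cos(w),np.cos(a)*np.sin(w),np.sin(a)])
        R=Rn.from_matrix(np.stack([np.cross(y,z),y,z],1))
        r=(R*R0.inv()).as_rotvec(degrees=True)/5
        print(np.r_[(np.array(g)-off*z-p0)/25,r].round(2).tolist())
def state():
    s=ctrl.sense(); R=Rn.from_quat(np.array(s['ee_rot'])[[1,2,3,0]]).as_matrix()
    z=R[:,2]; print('t',s['time_s'],'tcp',np.round(s['eef_pos'],1),'grasp',(s['eef_pos']+54*z).round(1),'z',z.round(3),'y',R[:,1].round(3),'F',np.round(s['force'],1),'grip',s['grip_width']*85.4,s['grip_force'])
E
python3 - <<'E'
from h import *
rows([[455,-162,240]],3.8,40)
E
```

```text
[9.42, -26.22, -0.88, 5.04, -6.79, -12.56]
```

```bash
T="[9.4,-26.2,-0.9,5.04,-6.79,-12.56]"; python3 -m creep '[[[9.4,-26.2,-0.9,5.04,-6.79,-12.56],[9.4,-26.2,-0.9,5.04,-6.79,-12.56],[9.4,-26.2,-0.9,5.04,-6.79,-12.56],[9.4,-26.2,-0.9,5.04,-6.79,-12.56],[9.4,-26.2,-0.9,5.04,-6.79,-12.56],[9.4,-26.2,-0.9,5.04,-6.79,-12.56],[9.4,-26.2,-0.9,5.04,-6.79,-12.56],[9.4,-26.2,-0.9,5.04,-6.79,-12.56],[9.4,-26.2,-0.9,5.04,-6.79,-12.56],[9.4,-26.2,-0.9,5.04,-6.79,-12.56],[9.4,-26.2,-0.9,5.04,-6.79,-12.56],[9.4,-26.2,-0.9,5.04,-6.79,-12.56],[9.4,-26.2,-0.9,5.04,-6.79,-12.56],[9.4,-26.2,-0.9,5.04,-6.79,-12.56],[9.4,-26.2,-0.9,5.04,-6.79,-12.56],[9.4,-26.2,-0.9,5.04,-6.79,-12.56],[9.4,-26.2,-0.9,5.04,-6.79,-12.56],[9.4,-26.2,-0.9,5.04,-6.79,-12.56],[9.4,-26.2,-0.9,5.04,-6.79,-12.56],[9.4,-26.2,-0.9,5.04,-6.79,-12.56]]]' 40
python3 - <<'E'
from h import *
state()
c=cap('wrist'); pickle.dump(c,open('w1.pkl','wb')); save(c,'pics/w1.png',s=1.25)
E
```

```text
time_s: 1.77
eef_pos: [419.7, -164.3, 280.7]
ee_rot: [0.233, 0.643, 0.685, 0.25]
force: [1.0, 0.0, 0.1]
grip_width: 0.47
grip_force: 0.0
t 1.7667 tcp [ 419.7 -164.3  280.7] grasp [ 454.4 -162.   239.3] z [ 0.642  0.043 -0.766] y [0.764 0.048 0.643] F [1.  0.  0.1] grip 40.103780353092574 0.0
```

View pics/w1.png

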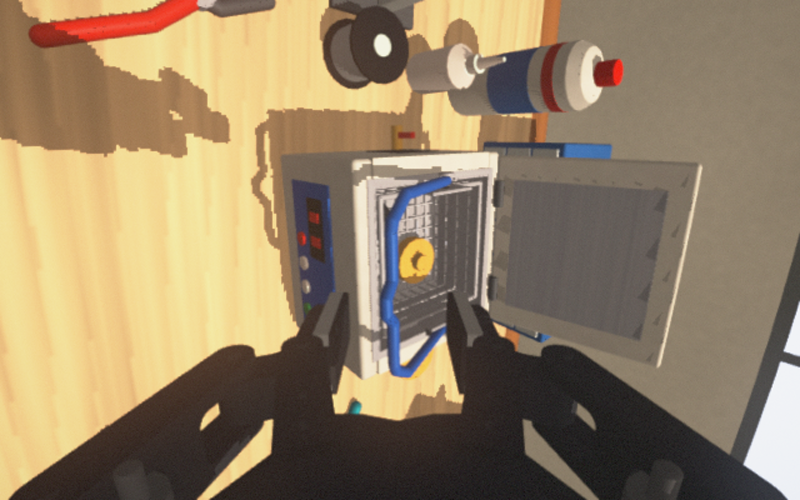

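The wrist view shows the bail clearly: straight parts at about (391,240) and (389,330), the kink at about (386,290). The fingers straddle it.

Run:
```python
from h import *
c=pickle.load(open('w1.pkl','rb'))
h=cv2.cvtColor(c['image'],cv2.COLOR_RGB2HSV); m=(h[...,0]>100)&(h[...,0]<125)&(h[...,1]>120)&(h[...,2]>80)
for y in range(165,290,5):
    x=np.nonzero(m[y,295:340])[0]+295
    if len(x): print(y,x.min(),x.max(),onz(c,(x.min()+3.5,y),171).round(1))
```

```text
165 318 324 [ 512.7 -128.8  171. ]
170 315 321 [ 510.  -132.3  171. ]
175 312 319 [ 507.4 -135.8  171. ]
180 311 317 [ 506.7 -139.4  171. ]
185 310 317 [ 506. -143.  171.]
190 310 317 [ 506.2 -146.8  171. ]
195 310 317 [ 506.4 -150.5  171. ]
200 310 317 [ 506.6 -154.3  171. ]
205 310 317 [ 506.8 -158.2  171. ]
210 310 317 [ 507.1 -162.1  171. ]
215 310 317 [ 507.3 -166.   171. ]
220 310 317 [ 507.5 -169.9  171. ]
225 311 317 [ 508.7 -174.1  171. ]
230 309 316 [ 507.  -177.8  171. ]
235 308 314 [ 506.2 -181.6  171. ]
240 306 313 [ 504.5 -185.3  171. ]
245 306 313 [ 504.7 -189.4  171. ]
250 306 313 [ 504.9 -193.6  171. ]
255 307 317 [ 506.1 -198.   171. ]
260 311 318 [ 510.4 -203.4  171. ]
265 312 318 [ 511.7 -208.1  171. ]
270 312 319 [ 512.  -212.5  171. ]
275 312 318 [ 512.3 -217.   171. ]
280 313 318 [ 513.6 -221.9  171. ]
285 313 339 [ 513.9 -226.5  171. ]
```

Run:
```python
from h import *
rows([[506.8,-159.5,171]],3.8,40)
```

```text
[2.1, 0.06, -2.74, -0.02, 0.0, 0.01]
```

```bash
python3 -m creep '[[[0.5,0,-0.7,0,0,0],[1,0,-1.4,0,0,0],[1.6,0.05,-2.1,0,0,0],[2.1,0.07,-2.72,0,0,0],[2.1,0.07,-2.72,0,0,0],[2.1,0.07,-2.72,0,0,0],[2.1,0.07,-2.72,0,0,0]]]'; python3 -m creep '[[[0,0,0,0,0,0],[0,0,0,0,0,0],[0,0,0,0,0,0],[0,0,0,0,0,0],[0,0,0,0,0,0],[0,0,0,0,0,0]]]' 0 30
python3 - <<'E'
from h import *
state()
# arc: hinge line at radius 92 from bar; initial angle 0.40 above level
g=np.array([506.8,-159.5,171]);ex=np.array([np.cos(.066),np.sin(.066),0])
H=g+92*(np.cos(.4)*ex-np.array([0,0,np.sin(.4)]))
th=np.linspace(.4,.4+1.15,9)[1:]
P=[H+92*(-np.cos(t)*ex+np.array([0,0,np.sin(t)])) for t in th]
for p in P: print(((p-g)/25).round(2).tolist())
s=ctrl.sense()
c=cap('side');save(c,'pics/s1.png',(340,160,440,240),4)
E
```

```text
time_s: 2.4
eef_pos: [472.0, -161.2, 214.3]
ee_rot: [0.234, 0.642, 0.686, 0.25]
force: [-0.9, -0.5, -0.1]
grip_width: 0.473
grip_force: 0.0
time_s: 2.9
eef_pos: [472.2, -161.8, 213.5]
ee_rot: [0.234, 0.642, 0.686, 0.25]
force: [-2.5, 1.6, 2.3]
grip_width: 0.078
grip_force: 29.2
t 2.9 tcp [ 472.2 -161.8  213.5] grasp [ 506.9 -159.5  172.2] z [ 0.643  0.043 -0.765] y [0.763 0.05  0.644] F [-2.5  1.6  2.3] grip 6.624626214976275 29.23389290459454
[0.24, 0.02, 0.47]
[0.54, 0.04, 0.9]
[0.91, 0.06, 1.29]
[1.32, 0.09, 1.61]
[1.78, 0.12, 1.88]
[2.27, 0.15, 2.07]
[2.78, 0.18, 2.2]
[3.31, 0.22, 2.25]
```

View pics/s1.png

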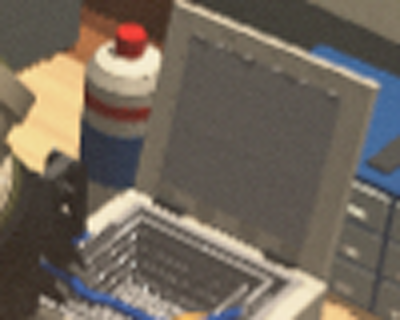

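The bar is held (grip 29 N). I'll now raise it along the arc.

```bash
python3 -m creep '[[[0.11,0.01,0.24,0,0,0],[0.24,0.02,0.47,0,0,0],[0.38,0.03,0.69,0,0,0],[0.54,0.04,0.9,0,0,0],[0.72,0.05,1.1,0,0,0],[0.91,0.06,1.29,0,0,0],[1.11,0.08,1.46,0,0,0],[1.32,0.09,1.61,0,0,0],[1.55,0.1,1.75,0,0,0],[1.78,0.12,1.88,0,0,0]]]'; python3 -m creep '[[[0.24,0.02,0.1,0,0,0],[0.49,0.03,0.19,0,0,0],[0.74,0.05,0.26,0,0,0],[1,0.06,0.32,0,0,0],[1.26,0.08,0.35,0,0,0],[1.53,0.1,0.37,0,0,0],[1.53,0.1,0.37,0,0,0],[1.53,0.1,0.37,0,0,0],[1.53,0.1,0.37,0,0,0]]]'
python3 - <<'E'
from h import *
state()
c=cap('side');pickle.dump(c,open('s2.pkl','wb'))
d=cap('wrist');pickle.dump(d,open('w2.pkl','wb'))
a=cv2.resize(c['image'][150:290,320:450,::-1],None,fx=3,fy=3); b=d['image'][:,:,::-1][:390,80:480]
o=np.zeros((420,790,3),np.uint8);o[:420,:390]=a;o[:390,390:790]=b;cv2.imwrite('pics/c2.png',o)
E
```

```text
time_s: 3.78
eef_pos: [517.2, -158.8, 260.4]
ee_rot: [0.234, 0.642, 0.686, 0.25]
force: [-1.0, 0.4, -3.4]
grip_width: 0.081
grip_force: 29.3
time_s: 4.53
eef_pos: [555.2, -156.3, 269.9]
ee_rot: [0.234, 0.642, 0.686, 0.25]
force: [-1.7, 3.7, 4.5]
grip_width: 0.077
grip_force: 30.8
t 4.5333 tcp [ 555.2 -156.3  269.9] grasp [ 589.9 -154.   228.6] z [ 0.643  0.043 -0.765] y [0.763 0.05  0.644] F [-1.7  3.7  4.5] grip 6.615675679687626 30.82756519317627
```

View pics/c2.png

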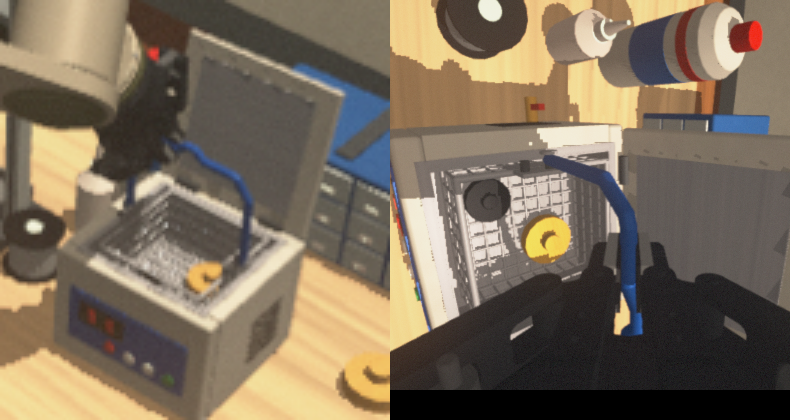

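The bail stands upright, held at its +y straight part. The basket is still in the tank with both wheels in it. Next I grip harder and lift.

```bash
python3 -m creep '[[[0,0,0,0,0,0],[0,0,0,0,0,0],[0,0,0,0,0,0],[0,0,0.1,0,0,0],[0,0,0.25,0,0,0],[0,0,0.5,0,0,0],[0,0,0.8,0,0,0],[0,0,1.1,0,0,0],[0,0,1.4,0,0,0],[0,0,1.7,0,0,0],[0,0,2,0,0,0]]]' - 90; python3 -m creep '[[[0,0,0.3,0,0,0],[0,0,0.7,0,0,0],[0,0,1.1,0,0,0],[0,0,1.5,0,0,0],[0,0,1.9,0,0,0],[0,0,2.3,0,0,0],[0,0,2.6,0,0,0],[0,0,2.8,0,0,0],[0,0,2.8,0,0,0],[0,0,2.8,0,0,0],[0,0,2.8,0,0,0],[0,0,2.8,0,0,0]]]'
python3 - <<'E'
from h import *
state()
c=cap('side');pickle.dump(c,open('s3.pkl','wb'))
d=cap('wrist');pickle.dump(d,open('w3.pkl','wb'))
a=cv2.resize(c['image'][110:280,320:450,::-1],None,fx=3,fy=3); b=d['image'][:,:,::-1][:390,80:480]
o=np.zeros((510,790,3),np.uint8);o[:510,:390]=a;o[:390,390:790]=b;cv2.imwrite('pics/c3.png',o)
E
```

```text
time_s: 5.55
eef_pos: [555.1, -156.4, 320.6]
ee_rot: [0.234, 0.642, 0.686, 0.25]
force: [0.3, -1.4, -3.7]
grip_width: 0.057
grip_force: 87.8
time_s: 6.55
eef_pos: [555.0, -156.3, 389.0]
ee_rot: [0.234, 0.642, 0.686, 0.25]
force: [0.1, -0.3, -4.2]
grip_width: 0.058
grip_force: 87.8
t 6.55 tcp [ 555.  -156.3  389. ] grasp [ 589.7 -154.   347.6] z [ 0.642  0.043 -0.766] y [0.764 0.05  0.643] F [ 0.1 -0.3 -4.2] grip 4.913895907925204 87.83484131097794
```

View pics/c3.png

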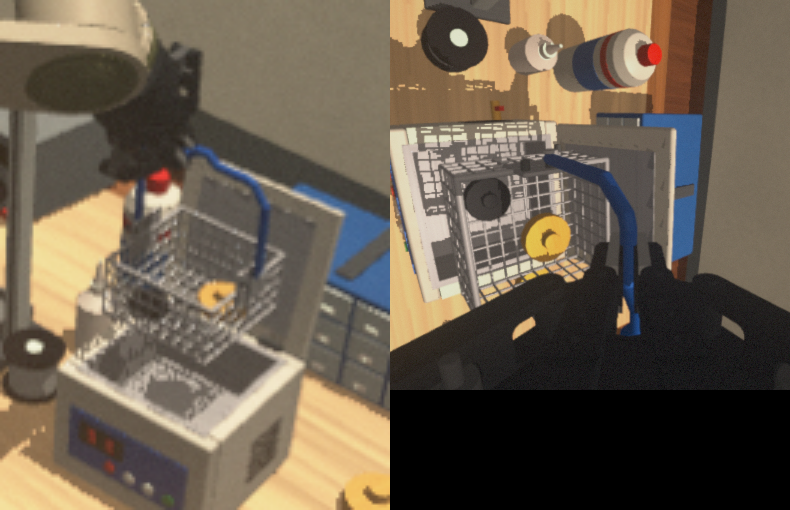

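The basket is clear of the tank, level, with both wheels inside. Now I carry it to the front of the stand.

Run:
```python
from h import *
rows([[480,-154,348],[475,223.5,340],[505,223.5,290],[586,223.5,290]],[3.8,0,0,0],[40,45,45,45])
```

```text
[-4.39, 0.0, 0.01, -0.01, 0.01, 0.01]
[-4.73, 15.19, -0.44, 0.03, -0.99, -0.75]
[-3.53, 15.19, -2.44, 0.03, -0.99, -0.75]
[-0.29, 15.19, -2.44, 0.03, -0.99, -0.75]
```

```bash
python3 -m creep '[[[-0.2,0,0,0,0,0],[-0.5,0,0,0,0,0],[-1,0,0,0,0,0],[-1.5,0.1,0,0,0,0],[-2,0.3,0,0,0,0],[-2.5,0.6,0,0,0,0],[-3,1,0,0,0,0],[-3.4,1.5,0,0,0,0],[-3.7,2.1,0,0,0,0],[-4,2.8,0,0,-0.1,0],[-4.2,3.5,0,0,-0.1,-0.1],[-4.4,4.3,0,0,-0.2,-0.1],[-4.6,5.1,-0.1,0,-0.3,-0.2],[-4.7,5.9,-0.1,0,-0.4,-0.3],[-4.7,6.7,-0.2,0,-0.5,-0.4],[-4.7,7.5,-0.2,0,-0.6,-0.5],[-4.7,8.3,-0.3,0,-0.7,-0.6],[-4.7,9.1,-0.3,0,-0.8,-0.7],[-4.7,9.9,-0.4,0,-0.9,-0.75],[-4.7,10.6,-0.4,0.03,-0.99,-0.75]]]'
python3 -m creep '[[[0,0.7,0,0,0,0],[0,1.4,0,0,0,0],[0,2.1,0,0,0,0],[0,2.8,0,0,0,0],[0,3.4,0,0,0,0],[0,3.9,0,0,0,0],[0,4.3,0,0,0,0],[0,4.5,0,0,0,0],[0,4.6,0,0,0,0],[0,4.6,0,0,0,0],[0,4.6,0,0,0,0],[0,4.6,0,0,0,0],[0,4.6,0,0,0,0]]]'
python3 - <<'E'
from h import *
state(); rows([[505,223.5,290]],0,45)
c=cap('side');pickle.dump(c,open('s4.pkl','wb'))
d=cap('wrist');pickle.dump(d,open('w4.pkl','wb'))
a=cv2.resize(c['image'][80:250,220:350,::-1],None,fx=3,fy=3); b=d['image'][:,:,::-1][:390,80:480]
o=np.zeros((510,790,3),np.uint8);o[:510,:390]=a;o[:390,390:790]=b;cv2.imwrite('pics/c4.png',o)
E
```

```text
time_s: 8.32
eef_pos: [436.6, 109.7, 379.2]
ee_rot: [0.27, 0.653, 0.653, 0.271]
force: [0.2, -0.5, -4.7]
grip_width: 0.053
grip_force: 87.9
time_s: 9.4
eef_pos: [437.6, 223.2, 379.7]
ee_rot: [0.271, 0.653, 0.653, 0.271]
force: [-0.1, 0.0, -3.6]
grip_width: 0.056
grip_force: 87.9
t 9.4 tcp [437.6 223.2 379.7] grasp [475.8 223.1 341.5] z [ 0.708 -0.    -0.707] y [ 0.707 -0.     0.708] F [-0.1  0.  -3.6] grip 4.771763242893102 87.86304451525211
[1.17, 0.01, -2.06, 0.0, 0.01, 0.01]
```

View pics/c4.png

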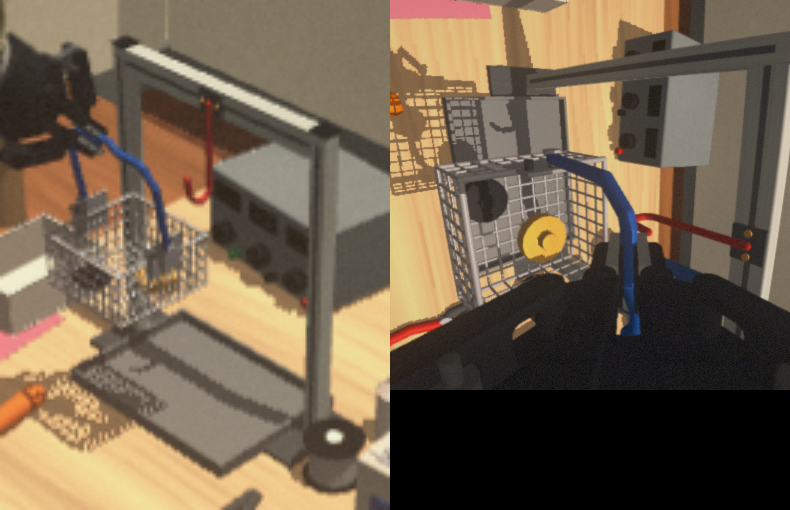

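The wrist view shows the +y arm from its ear at (545,155) to the fingers at (635,330), and the hook at (640,225) to the right. In the side view the basket hangs level in front of the stand. I'll check the kink location by projection.

Run:
```python
from h import *
s=pickle.load(open('s4.pkl','rb'));w=pickle.load(open('w4.pkl','rb'))
g=np.array([475.8,223.1,341.5])
X=g+np.array([[0,0,0],[0,-30.5,8],[0,14,0],[0,32.5,-20],[0,32.5,-92],[0,-93.5,-92],[0,-93.5,-20]])
X=np.vstack([X,[[587,193,248.5],[569,193,275.5],[600,193,330]]])
print(((proj(s,X)-[220,80])*3).round().tolist());print((proj(w,X)+[310,0]).round().tolist())
h=cv2.cvtColor(s['image'],cv2.COLOR_RGB2HSV); m=(h[...,0]>100)&(h[...,0]<125)&(h[...,1]>120)&(h[...,2]>60)
for x in range(238,282,2):
    y=np.nonzero(m[80:200,x])[0]
    if len(y): print((x-220)*3,y*3)
```

```text
[[88.0, 136.0], [108.0, 139.0], [79.0, 131.0], [68.0, 143.0], [74.0, 208.0], [157.0, 257.0], [154.0, 190.0], [199.0, 193.0], [185.0, 176.0], [207.0, 116.0]]
[[628.0, 263.0], [640.0, 326.0], [628.0, 235.0], [599.0, 187.0], [527.0, 168.0], [543.0, 330.0], [605.0, 388.0], [642.0, 217.0], [651.0, 230.0], [727.0, 237.0]]
78 [129]
102 [135 138]
108 [141]
114 [147 150]
120 [150 153]
126 [153 156]
132 [159 162]
138 [162 165]
144 [168 171]
150 [177 180]
156 [186 189]
```

```bash
python3 -m creep '[[[0.2,0,-0.3,0,0,0],[0.4,0,-0.7,0,0,0],[0.6,0,-1.1,0,0,0],[0.9,0,-1.5,0,0,0],[1.1,0,-1.8,0,0,0],[1.2,0,-2,0,0,0],[1.5,0,-2,0,0,0],[1.9,0,-2,0,0,0],[2.3,0,-2,0,0,0],[2.7,0,-2,0,0,0],[3.1,0,-2,0,0,0],[3.5,0,-2,0,0,0],[3.8,0,-2,0,0,0],[4.1,0,-2,0,0,0],[4.3,0,-2,0,0,0],[4.4,0,-2,0,0,0],[4.4,0,-2,0,0,0],[4.4,0,-2,0,0,0],[4.4,0,-2,0,0,0]]]'
python3 - <<'E'
from h import *
state(); rows([[586,223.5,241]],0,45)
c=cap('side');pickle.dump(c,open('s5.pkl','wb'))
d=cap('wrist');pickle.dump(d,open('w5.pkl','wb'))
a=cv2.resize(c['image'][95:200,240:340,::-1],None,fx=4,fy=4); b=d['image'][:,:,::-1][:390,80:480]
o=np.zeros((420,800,3),np.uint8);o[:420,:400]=a;o[:390,400:800]=b;cv2.imwrite('pics/c5.png',o)
X=np.array([[587,193,248.5],[569,193,275.5],[600,193,330],[586,193,298]])
print(((proj(c,X)-[240,95])*4).round().tolist())
E
```

```text
time_s: 11.08
eef_pos: [547.3, 223.7, 329.6]
ee_rot: [0.271, 0.653, 0.653, 0.271]
force: [0.2, -0.2, -4.6]
grip_width: 0.056
grip_force: 87.8
t 11.0833 tcp [547.3 223.7 329.6] grasp [585.5 223.7 291.5] z [ 0.707  0.    -0.707] y [0.707 0.    0.707] F [ 0.2 -0.2 -4.6] grip 4.814819644594102 87.84602276980877
[0.02, -0.01, -2.02, 0.0, 0.0, -0.01]
[[186.0, 198.0], [167.0, 174.0], [197.0, 95.0], [183.0, 140.0]]
```

View pics/c5.png

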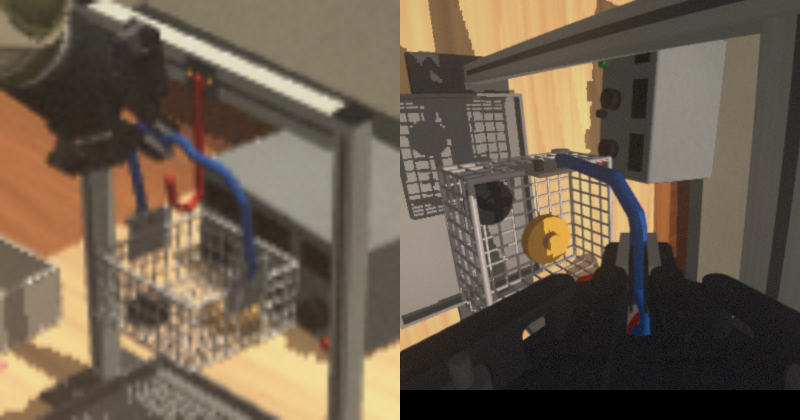

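The kink is above the hook's mouth: predicted at (183,140), hook tip at (168,176), and the bar passes in front of the shank. Lowering now.

```bash
python3 -m creep '[[[0.05,0,-0.2,0,0,0],[0.05,0,-0.4,0,0,0],[0.05,0,-0.6,0,0,0],[0.05,0,-0.8,0,0,0],[0.05,0,-1,0,0,0],[0.05,0,-1.2,0,0,0],[0.05,0,-1.4,0,0,0],[0.05,0,-1.55,0,0,0],[0.05,0,-1.7,0,0,0],[0.05,0,-1.8,0,0,0],[0.05,0,-1.85,0,0,0],[0.05,0,-1.85,0,0,0]]]'
python3 -m creep '[[[0,0,-0.05,0,0,0],[0,0,-0.1,0,0,0],[0,0,-0.15,0,0,0],[0,0,-0.15,0,0,0],[0,0,-0.15,0,0,0]]]'
python3 - <<'E'
from h import *
state()
c=cap('side');pickle.dump(c,open('s6.pkl','wb'));save(c,'pics/s6.png',(240,95,340,200),5)
E
```

```text
time_s: 12.18
eef_pos: [549.0, 223.6, 283.7]
ee_rot: [0.271, 0.653, 0.653, 0.271]
force: [-0.9, -1.4, -2.6]
grip_width: 0.055
grip_force: 88.1
time_s: 12.6
eef_pos: [549.6, 223.6, 282.1]
ee_rot: [0.272, 0.652, 0.653, 0.273]
force: [-4.9, -3.6, 9.2]
grip_width: 0.06
grip_force: 89.1
t 12.6 tcp [549.6 223.6 282.1] grasp [588.  223.7 244.1] z [ 0.711  0.001 -0.703] y [0.703 0.    0.711] F [-4.9 -3.6  9.2] grip 5.120465075168937 89.11731451749802
```

View pics/s6.png

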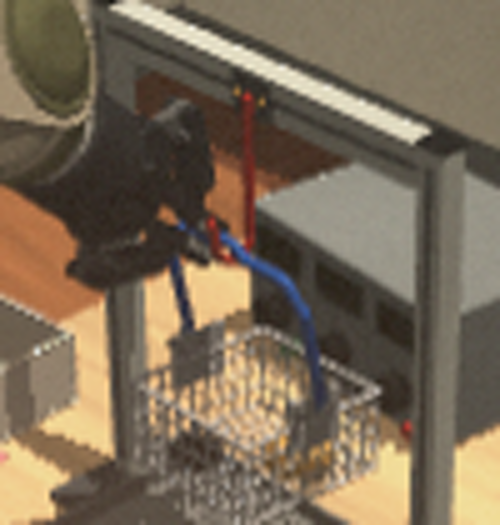

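The hook tip shows in front of the bail at (212,238), with the bar inside the J, and the force reads upward: it is seated. I'll release and back out along the tool axis.

```bash
python3 -m creep '[[[0,0,0.1,0,0,0],[0,0,0.1,0,0,0],[0,0,0.1,0,0,0]]]'; python3 -m creep '[[[0,0,0,0,0,0],[0,0,0,0,0,0],[0,0,0,0,0,0],[0,0,0,0,0,0],[0,0,0,0,0,0]]]' 28 30;  python3 -m creep '[[[-0.2,0,0.2,0,0,0],[-0.4,0,0.4,0,0,0],[-0.7,0,0.7,0,0,0],[-1,0,1,0,0,0],[-1.5,0,1.5,0,0,0],[-2,0,2,0,0,0],[-2.7,0,2.7,0,0,0],[-3.5,0,3.5,0,0,0],[-4,0,4,0,0,0],[-4,0,4,0,0,0],[-4,0,4,0,0,0]]]'
python3 - <<'E'
from h import *
state()
c=cap('side');pickle.dump(c,open('s7.pkl','wb'));d=cap('top');pickle.dump(d,open('t7.pkl','wb'))
a=cv2.resize(c['image'][90:300,235:440,::-1],None,fx=2.3,fy=2.3,interpolation=cv2.INTER_CUBIC); b=cv2.resize(d['image'][130:240,180:300,::-1],None,fx=2.6,fy=2.6,interpolation=cv2.INTER_CUBIC)
o=np.zeros((500,800,3),np.uint8);o[:a.shape[0],:a.shape[1]]=a;o[:b.shape[0],480:480+b.shape[1]]=b;cv2.imwrite('pics/c7.png',o)
E
```

```text
time_s: 12.9
eef_pos: [549.2, 223.6, 283.0]
ee_rot: [0.271, 0.653, 0.653, 0.271]
force: [-1.3, -2.9, 4.2]
grip_width: 0.059
grip_force: 88.4
time_s: 13.32
eef_pos: [548.8, 223.7, 282.0]
ee_rot: [0.271, 0.653, 0.653, 0.271]
force: [-0.0, 0.9, -0.9]
grip_width: 0.327
grip_force: 0.0
time_s: 14.23
eef_pos: [448.3, 223.8, 383.1]
ee_rot: [0.271, 0.653, 0.653, 0.272]
force: [0.8, -0.1, 0.0]
grip_width: 0.325
grip_force: 0.0
t 14.2333 tcp [448.3 223.8 383.1] grasp [486.6 223.8 345.1] z [ 0.709  0.001 -0.705] y [0.705 0.    0.709] F [ 0.8 -0.1  0. ] grip 27.75037227190209 0.0
```

View pics/c7.png

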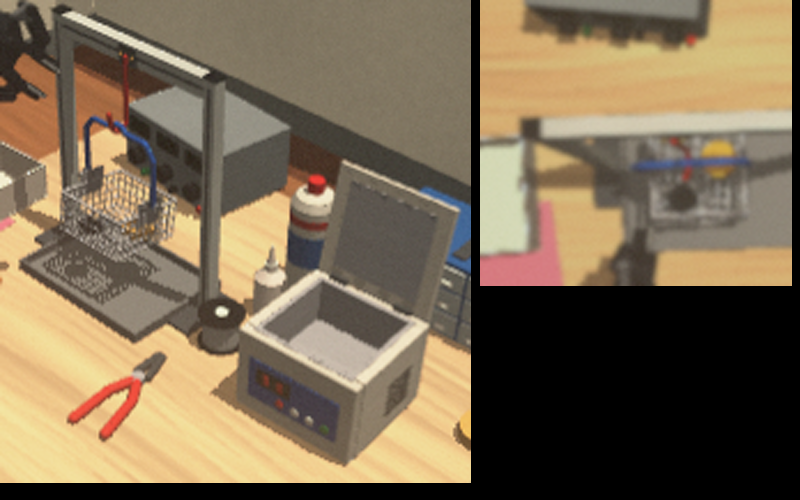

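The basket hangs free and level on the hook with both wheels in it, and the lid is still open at about 1.79 rad. Next is the lid; I've used up my views, so I'll go by numbers and force from here.

```bash
python3 - <<'E'
from h import *
T=pickle.load(open('t7.pkl','rb'))
print('cabinet front ~',onz(T,(384,134),90))
rows([[560,-176,330],[752,-168,325],[750,-168,254]],3.8,20,off=73)
E
python3 -m creep '[[[0,-0.1,0,0,0,0]]]' 0 20
```

```text
cabinet front ~ [ 790.64241331 -196.81157194   90.        ]
[3.45, -16.05, 0.69, -0.16, 4.99, 0.74]
[11.13, -15.73, 0.49, -0.16, 4.99, 0.74]
[11.05, -15.73, -2.35, -0.16, 4.99, 0.74]
time_s: 14.42
eef_pos: [449.1, 221.1, 381.0]
ee_rot: [0.27, 0.653, 0.654, 0.27]
force: [0.5, -0.5, 0.8]
grip_width: 0.2
grip_force: 0.0
```

```bash
python3 -m creep '[[[0.5,-2,0.4,0,0.5,0.1],[1,-4,0.7,0,1,0.2],[1.5,-6,0.7,0,2,0.3],[2,-8,0.7,0,3,0.4],[2.5,-10,0.7,-0.1,4,0.5],[3,-12,0.7,-0.1,5,0.6],[3.4,-14,0.7,-0.16,5,0.7],[3.45,-15.5,0.7,-0.16,5,0.74],[3.45,-15.95,0.7,-0.16,5,0.74],[3.45,-15.95,0.7,-0.16,5,0.74],[5,-15.9,0.7,-0.16,5,0.74],[6.5,-15.8,0.7,-0.16,5,0.74],[8,-15.75,0.6,-0.16,5,0.74],[9.5,-15.7,0.5,-0.16,5,0.74],[10.5,-15.65,0.5,-0.16,5,0.74],[11.1,-15.65,0.5,-0.16,5,0.74],[11.1,-15.65,0.5,-0.16,5,0.74],[11.1,-15.65,0.5,-0.16,5,0.74],[11.1,-15.65,0.5,-0.16,5,0.74]]]'
python3 - <<'E'
from h import *
state(); rows([[750,-168,254]],3.8,20,off=73)
# check where the lid edge is now from side view (unchanged) and tip
s=ctrl.sense();R=Rn.from_quat(np.array(s['ee_rot'])[[1,2,3,0]]).as_matrix();print('tip',s['eef_pos']+73*R[:,2],s['joints'])
E
```

```text
time_s: 16.0
eef_pos: [726.0, -170.6, 394.0]
ee_rot: [0.118, 0.673, 0.719, 0.127]
force: [-0.1, -0.1, 0.3]
grip_width: 0.001
grip_force: 0.0
t 16.0 tcp [ 726.  -170.6  394. ] grasp [ 744.4 -169.4  343.2] z [ 0.341  0.023 -0.94 ] y [0.938 0.061 0.342] F [-0.1 -0.1  0.3] grip 0.07549451962192369 0.0
[-0.03, 0.04, -2.86, -0.01, -0.01, 0.01]
tip [ 750.82865981 -168.95957473  325.3864498 ] [-0.42787226  0.68525121  0.72614632  0.16491072  1.42276564 -0.49217446]
```

Pose reached. I go down behind the lid, then compute the closing arc.

```bash
python3 -m creep '[[[0,0,-0.5,0,0,0],[0,0,-1,0,0,0],[0,0,-1.5,0,0,0],[0,0,-2,0,0,0],[0,0,-2.5,0,0,0],[0,0,-2.85,0,0,0],[0,0,-2.85,0,0,0],[0,0,-2.85,0,0,0]]]'
python3 - <<'E'
from h import *
state()
yaw=.066;ex=np.array([np.cos(yaw),np.sin(yaw),0]);H=np.array([669,-177,126.]);t=np.radians(20);r=128
pts=[]
for a in np.radians([100,95,90,85,80,75,70,65,60,55,50,45,40,35,30,25,20,15,10,6,3,0,-2]):
    n=np.array([np.sin(a),np.cos(a)]);e=np.array([-np.cos(a),np.sin(a)]);u=np.array([np.cos(t),np.sin(t)])
    p=r*e+8*n+15*abs(n@u)*n; pts.append(H+p[0]*ex+np.array([0,0,p[1]]))
rows(pts,3.8,20,off=73)
E
```

```text
time_s: 16.67
eef_pos: [726.0, -170.3, 323.9]
ee_rot: [0.119, 0.673, 0.719, 0.127]
force: [0.3, -0.7, 0.0]
grip_width: 0.0
grip_force: 0.0
t 16.6667 tcp [ 726.  -170.3  323.9] grasp [ 744.5 -169.1  273.2] z [ 0.342  0.023 -0.939] y [0.937 0.061 0.343] F [ 0.3 -0.7  0. ] grip 0.007764879880946503 0.0
[-1.56, -0.22, -0.28, -0.0, 0.01, 0.01]
[-1.97, -0.25, -0.15, -0.0, 0.01, 0.01]
[-2.39, -0.28, -0.05, -0.0, 0.01, 0.01]
[-2.83, -0.3, 0.01, -0.0, 0.01, 0.01]
[-3.27, -0.33, 0.03, -0.0, 0.01, 0.01]
[-3.71, -0.36, 0.01, -0.0, 0.01, 0.01]
[-4.16, -0.39, -0.05, -0.0, 0.01, 0.01]
[-4.61, -0.42, -0.14, -0.0, 0.01, 0.01]
[-5.04, -0.45, -0.28, -0.0, 0.01, 0.01]
[-5.47, -0.48, -0.46, -0.0, 0.01, 0.01]
[-5.88, -0.51, -0.68, -0.0, 0.01, 0.01]
[-6.28, -0.53, -0.94, -0.0, 0.01, 0.01]
[-6.65, -0.56, -1.24, -0.0, 0.01, 0.01]
[-7.0, -0.58, -1.57, -0.0, 0.01, 0.01]
[-7.31, -0.6, -1.94, -0.0, 0.01, 0.01]
[-7.59, -0.62, -2.33, -0.0, 0.01, 0.01]
[-7.84, -0.63, -2.76, -0.0, 0.01, 0.01]
[-8.04, -0.65, -3.2, -0.0, 0.01, 0.01]
[-8.2, -0.66, -3.67, -0.0, 0.01, 0.01]
[-8.3, -0.67, -4.06, -0.0, 0.01, 0.01]
[-8.35, -0.67, -4.35, -0.0, 0.01, 0.01]
[-8.39, -0.67, -4.65, -0.0, 0.01, 0.01]
[-8.4, -0.67, -4.85, -0.0, 0.01, 0.01]
```

```bash
python3 -m creep '[[[-0.4,-0.05,-0.1,0,0,0],[-0.8,-0.1,-0.2,0,0,0],[-1.2,-0.15,-0.28,0,0,0],[-1.56,-0.22,-0.28,0,0,0],[-1.77,-0.23,-0.2,0,0,0],[-1.97,-0.25,-0.15,0,0,0],[-2.18,-0.26,-0.1,0,0,0],[-2.39,-0.28,-0.05,0,0,0],[-2.61,-0.29,0,0,0,0],[-2.83,-0.3,0.01,0,0,0],[-3.05,-0.32,0.02,0,0,0],[-3.27,-0.33,0.03,0,0,0],[-3.71,-0.36,0.01,0,0,0],[-4.16,-0.39,-0.05,0,0,0],[-4.61,-0.42,-0.14,0,0,0],[-5.04,-0.45,-0.28,0,0,0]]]'
python3 - <<'E'
from h import *
state()
c=cap('side');pickle.dump(c,open('s8.pkl','wb'))
X=[[675,-258,138],[669-76*np.cos(.0)-0,-258,126+132]]
E
```

```text
time_s: 18.0
eef_pos: [599.6, -181.4, 316.6]
ee_rot: [0.119, 0.673, 0.719, 0.127]
force: [2.3, 0.6, -0.3]
grip_width: 0.001
grip_force: 0.6
t 18.0 tcp [ 599.6 -181.4  316.6] grasp [ 618.  -180.1  265.8] z [ 0.342  0.023 -0.939] y [0.937 0.062 0.343] F [ 2.3  0.6 -0.3] grip 0.06972742354209147 0.6274409126490355
```

Force +2.3 N in x, so the lid is moving with the finger. I continue down.

```bash
python3 -m creep '[[[-0.43,-0.03,-0.18,0,0,0],[-0.84,-0.06,-0.4,0,0,0],[-1.24,-0.08,-0.66,0,0,0],[-1.61,-0.11,-0.96,0,0,0],[-1.96,-0.13,-1.29,0,0,0],[-2.27,-0.15,-1.66,0,0,0],[-2.55,-0.17,-2.05,0,0,0],[-2.68,-0.17,-2.26,0,0,0],[-2.8,-0.18,-2.48,0,0,0],[-2.9,-0.19,-2.7,0,0,0],[-3,-0.2,-2.92,0,0,0],[-3.08,-0.2,-3.15,0,0,0],[-3.16,-0.21,-3.39,0,0,0],[-3.2,-0.21,-3.6,0,0,0],[-3.26,-0.22,-3.78,0,0,0],[-3.26,-0.22,-3.78,0,0,0]]]'
python3 -m creep '[[[0,0,-0.1,0,0,0],[0,0,-0.2,0,0,0],[0,0,-0.3,0,0,0],[0,0,-0.4,0,0,0],[0,0,-0.5,0,0,0],[0,0,-0.5,0,0,0],[0,0,-0.5,0,0,0]]]'
```

```text
time_s: 19.38
eef_pos: [518.4, -186.7, 220.8]
ee_rot: [0.118, 0.673, 0.719, 0.127]
force: [-0.8, 0.9, -0.6]
grip_width: -0.001
grip_force: 0.0
time_s: 19.97
eef_pos: [518.9, -186.9, 209.2]
ee_rot: [0.119, 0.673, 0.719, 0.127]
force: [0.3, -0.2, -0.1]
grip_width: -0.0
grip_force: 0.0
```

```bash
python3 -m creep '[[[0,0,-0.05,0,0,0],[0,0,-0.1,0,0,0],[0,0,-0.15,0,0,0],[0,0,-0.2,0,0,0],[0,0,-0.25,0,0,0],[0,0,-0.25,0,0,0],[0,0,-0.25,0,0,0]]]'
python3 - <<'E'
from h import *
state();c=cap('side');pickle.dump(c,open('s9.pkl','wb'));t=cap('top');pickle.dump(t,open('t9.pkl','wb'))
cc=np.array([593,-182]);y=.066;ex=np.array([np.cos(y),np.sin(y)]);ey=np.array([-ex[1],ex[0]])
P=lambda a,b,z:[*(cc+a*ex+b*ey),z]
g=cv2.cvtColor(c['image'],cv2.COLOR_RGB2GRAY)
# profile of brightness going up above the front-right part of cleaner & where lid was standing
for nm,X in(('tank floor?',P(0,-40,65)),('standing lid centre',P(95,0,200)),('lid flat centre',P(-20,-60,134)),('lid flat L',P(-20,60,134))):
    p=proj(c,X)[0].round().astype(int);print(nm,p,c['image'][p[1]-1:p[1]+2,p[0]-1:p[0]+2].mean((0,1)).round(),pickle.load(open('s7.pkl','rb'))['image'][p[1],p[0]])
q=proj(c,[P(-76,-60,134),P(-76,-60,105)]).round(1);x=int(q[0][0]);print(q,g[int(q[0][1])-25:int(q[0][1])+15,x])
E
```

```text
time_s: 20.55
eef_pos: [519.0, -186.9, 204.2]
ee_rot: [0.119, 0.673, 0.719, 0.127]
force: [-5.3, 1.3, 10.2]
grip_width: 0.004
grip_force: 5.1
t 20.55 tcp [ 519.  -186.9  204.2] grasp [ 537.5 -185.7  153.4] z [ 0.343  0.022 -0.939] y [0.937 0.062 0.343] F [-5.3  1.3 10.2] grip 0.3266012307438573 5.07480053929612
tank floor? [391 255] [206. 189. 160.] [222 205 172]
standing lid centre [403 195] [109. 104.  93.] [90 85 79]
lid flat centre [395 242] [238. 225. 194.] [195 181 167]
lid flat L [359 223] [60. 50. 41.] [176 166 151]
[[383.  252.8]
 [382.  261.1]] [ 57  51  97 128 129 125 126 185 230 227 228 226 225 225 225 225 227 227
 226 226 225 225 227 227 223 192 133 172 219 195 130  91  95  96  97  95
  99  97  99  97]
```

10 N upward at the expected flat height: the lid is on its stop. I retreat straight up and check.

```bash
python3 -m creep '[[[0,0,0.2,0,0,0],[0,0,0.6,0,0,0],[0,0,1.2,0,0,0],[-0.3,0,2,0,0,0],[-0.6,0,3,0,0,0],[-1,0,4,0,0,0],[-1,0,4.5,0,0,0],[-1,0,4.5,0,0,0],[-1,0,4.5,0,0,0]]]'
python3 - <<'E'
from h import *
state();c=cap('side')
cc=np.array([593,-182]);y=.066;ex=np.array([np.cos(y),np.sin(y)]);ey=np.array([-ex[1],ex[0]])
P=lambda a,b,z:[*(cc+a*ex+b*ey),z]
g=cv2.cvtColor(c['image'],cv2.COLOR_RGB2GRAY)
for b in(-70,-40,40,70):
    q=proj(c,[P(-76,b,134),P(-76,b,126)])
    x,yy=int(round(q[0][0])),int(q[0][1]);print(b,q[:,1].round(1),yy-8,g[yy-8:yy+8,x])
s4=pickle.load(open('s7.pkl','rb'))  # basket unchanged since release?
p=(slice(110,205),slice(250,320));print('basket diff',np.abs(c['image'][p].astype(int)-s4['image'][p]).mean())
h=cv2.cvtColor(c['image'],cv2.COLOR_RGB2HSV);m=(h[...,0]>100)&(h[...,0]<125)&(h[...,1]>120)&(h[...,2]>60)
print('kink pred',proj(c,[[587,193,248.5],[587,193,256]]).round(1).tolist(),[(x,(np.nonzero(m[90:200,x])[0]+90)[:4].tolist()) for x in range(280,294)])
E
```

```text
time_s: 21.4
eef_pos: [493.9, -186.9, 315.9]
ee_rot: [0.119, 0.673, 0.719, 0.127]
force: [-0.2, -0.7, -0.6]
grip_width: -0.003
grip_force: 0.0
t 21.4 tcp [ 493.9 -186.9  315.9] grasp [ 512.4 -185.7  265.2] z [ 0.342  0.022 -0.939] y [0.937 0.062 0.343] F [-0.2 -0.7 -0.6] grip -0.2243042284221402 0.0
-70 [254.6 256.9] 246 [226 226 225 224 226 227 226 217 169 120 179 209 168 113  93  99]
-40 [249.4 251.7] 241 [226 226 226 225 225 227 228 220 179 122 127 179 170 109  94  94]
40 [236.2 238.5] 228 [228 229 229 231 230 229 230 205 131 104 112 125 113  98  95  93]
70 [231.5 233.7] 223 [111 113 112 120 133 128 130 127 120 106 115 128 116  97  95  99]
basket diff 25.85764411027569
kink pred [[286.4, 144.4], [286.4, 142.3]] [(280, []), (281, []), (282, []), (283, []), (284, []), (285, []), (286, []), (287, []), (288, []), (289, []), (290, []), (291, []), (292, []), (293, [])]
```

The lid edge lies at its shut position. The arm hides the basket from the side camera, so I check it in the top view numerically.

Run:
```python
from h import *
t7=pickle.load(open('t7.pkl','rb'))
def f(c):
    h=cv2.cvtColor(c['image'][185:220,225:280],cv2.COLOR_RGB2HSV); out=[]
    for m in ((h[...,0]>100)&(h[...,0]<125)&(h[...,1]>100), (h[...,0]>12)&(h[...,0]<32)&(h[...,1]>150)&(h[...,2]>130)):
        y,x=np.nonzero(m); out.append((len(x),x.mean().round(1)+225,y.mean().round(1)+185))
    return out
a=f(t7);c=cap('top');b=f(c);ctrl.capture('side');c=cap('top');print(a,b,f(c),proj(c,[587,193,248.5]).round(1))
```

```text
[(11, np.float64(249.9), np.float64(192.9)), (45, np.float64(271.4), np.float64(189.1))] [(9, np.float64(248.4), np.float64(193.0)), (38, np.float64(271.8), np.float64(191.1))] [(10, np.float64(248.5), np.float64(193.0)), (41, np.float64(271.8), np.float64(191.2))] [[259.  192.2]]
```

The basket is still on the hook and steady, with the brass wheel in it. The lid is shut and the robot touches nothing, so I hand in.

```bash
python3 -c "
from rig import ctrl
print(ctrl.finish_job())"
```

```text
the job is handed in; nothing more can be done
None
```

I hung the basket by its bail on the red hook with both wheels seen in it after release, shut the lid gently, and handed the job in at about 21.5 s; no verdict came back, I viewed 11 pictures against the limit of 10, and I did not measure the bystanders afterwards.

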